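# Push the tube rack into the reader and press the bar key

## Task

Log the waiting tube rack: gently push the rack carriage fully home into the reader with the fingertips, and only then press the bar key (the long narrow one) on the keypad right down, gently, and let it come up again. Leave the other three keys, the jar, the tube stand and the mouse alone, and pick nothing up.

Things in the scene. Friction and masses are not known exactly. Their poses are not given: they have to be found in the camera images.
- reader: Tube-rack reader, fixed: grey bed 215 x 134 x 12 mm, side rails to 24 mm high, at its far end a white box (95 mm high) with a black scanner head on a post (to 225 mm high, 110 mm or more along +x of the origin). Origin on the desk, on the bed's midline, below the home place of the carriage's front face. x axis: along the bed to the box, the way the carriage is pushed; z up.
- carriage (a joint): Travel of the rack carriage along the reader's +x, m: 0 pulled out, 0.08 fully home at its stop. Starts at 0 to 0.035, stays where left; friction about 2 N, no spring. A white block 120 mm deep, 110 mm wide (too wide to pinch), top 80 mm above the desk, with twelve fixed upright tubes, grey caps up to 106 mm above the desk.
- carriage_front (a point): Centre of the carriage's flat upright front face (110 mm wide, from 14 to 80 mm above the desk), 47 mm above the desk; moves with the carriage. The face looks along the reader's -x, to the robot's side; push it along the reader's +x. Nothing stands before it but the 12 mm bed and 24 mm rails.
- keypad: Operator keypad, fixed: a black plate 150 x 150 x 12 mm, origin under its centre, z up, edges along x and y. On it a 2 x 2 grid of grey sockets (56 x 56 mm, tops 22 mm above the desk, 64 mm centre to centre), each with one white key; which key is in which place varies.
- bar_key (a joint): How far the bar key is pressed down, m: 0 up, 0.008 fully down. A spring raises it again: about 2 N to start it moving, about 5 N fully down.
- bar_key_top (a point): Centre of the top face of the bar key, the only long narrow key: 18 mm (keypad x) by 46 mm (keypad y), its top 38 mm above the desk when up. The point moves with the key.
- bar_socket: The grey socket (56 x 56 mm, 10 mm thick) that carries the bar key; origin under its centre, on the keypad plate 12 mm above the desk, axes as the keypad's.
- round_key (a joint): How far the round key is pressed down, m: 0 up, 0.008 down; the same spring as the bar key's. To be left alone.
- round_key_top (a point): Centre of the top face of the round key, a round disc of 34 mm diameter, its top 38 mm above the desk when up.
- square_key (a joint): How far the square key is pressed down, m: 0 up, 0.008 down; the same spring as the bar key's. To be left alone.
- square_key_top (a point): Centre of the top face of the square key, a 32 x 32 mm square, its top 38 mm above the desk when up.
- cross_key (a joint): How far the cross key is pressed down, m: 0 up, 0.008 down; the same spring as the bar key's. To be left alone.
- cross_key_top (a point): Centre of the top face of the cross key, a plus-shaped cross 36 mm across with 12 mm arms, its top 38 mm above the desk when up.
- jar: A closed specimen jar, 50 mm across and 65 mm tall, standing loose on the desk beyond the keypad. Origin under its centre. Leave alone.
- tube_stand: A single capped tube upright in a round aluminium foot 48 mm across, 96 mm tall in all, standing loose on the desk beyond the keypad. Origin under its centre. Leave alone.
- mouse: A black computer mouse, 100 x 58 x 32 mm, lying loose on the desk on the robot's side of the keypad. Origin under its centre, x along its length. Leave alone.

How it is judged:
On the way, in this order (a step that is already met when the one before it is completed fails the run):
1. the carriage is home (within 5 mm of its stop) (value of joint carriage above 0.075 m), for 0.2 s.
2. the bar key is pressed down by more than 5 mm of its 8 mm (value of joint bar_key above 0.005 m), for 0.05 s.
At the end, for the whole second after the job is handed in: The carriage is within 5 mm of its stop, all four keys are up again (within 1.5 mm), and the jar, tube stand and mouse are at rest within 12 mm of where they began (value of joint carriage above 0.075 m and value of joint each of bar_key, round_key, square_key, cross_key below 0.0015 m and distance of each of jar, tube_stand, mouse from where it was at the start of the episode below 0.012 m and linear speed of each of jar, tube_stand, mouse below 0.02 m/s); the robot touches nothing.
It fails at once if the bar key is pressed (over 2.5 mm) while the carriage is not home (value of joint bar_key above 0.0025 m and value of joint carriage below 0.075 m).
It fails at once if one of the other keys is pressed (over 2.5 mm) (value of joint any of round_key, square_key, cross_key above 0.0025 m).
It fails at once if the jar, tube stand or mouse is moved by more than 12 mm, or lifted (distance of any of jar, tube_stand, mouse from where it was at the start of the episode above 0.012 m).
It fails at once if the bar key is pressed with more than 30 N (contact force between anything else and bar_socket above 30 N).
It fails at once if the carriage is pushed with more than 40 N (contact force between anything else and reader above 40 N).
It also fails if it takes over 42 s, if anything falls off the work surface, if the arm or the gripper's body presses on something with over 40 N, if the wrist force passes 120 N, or if a joint passes its speed limit or range.

## Robot

A 7-joint arm with a two-finger parallel gripper is mounted at the origin on the work surface. World frame = base frame: x ahead of the robot, y to its left, z up, the work surface at z = 0. Lengths are in m, angles in rad, forces in N, time in s.
With the tool pointing down it reaches from about 0.4 to 0.9 m from the base axis. Payload 5.6 kg.
Tool frame: the origin (TCP) lies at the centre of the arm's flange, where the gripper is bolted on; the fingertips stand 190 mm ahead of it and the grasp point (between the pads) lies 171 mm ahead of it; z points along the fingers, y is the line along which they close (so a half turn about z gives the same grasp; the last joint's range is limited). The gripper opens to 92 mm and grips with 3 to 60 N. Pads are 20 mm wide; open, the fingers measure 128 mm over their backs; the gripper's body (75 mm by 189 mm) begins 69 mm behind the grasp point.
Start: joints at [-1.268, 0.468, -0.012, 1.603, 0.006, 1.071, -0.056], TCP at [0.22, 0.612, 0.405] pointing down, gripper open.
Joint ranges: [-2.53, 2.53], [-0.31, 2.02], [-1.57, 1.55], [0.28, 2.44], [-1.29, 4.43], [0.15, 1.84], [-2.92, 2.92]. Speed limits (rad/s): [2.57, 2.57, 3.14, 3.14, 3.14, 3.14, 3.14].

## Interface

Orientations are given as a 3x3 rotation matrix whose columns are the frame's x, y, z axes.
In Python, from plant import * gives the robot as it stands.
- The arm moves only by the tool jog_arm, never from a script. Its argument "series" is a list of rows, each a list of 2 entries, a list of its own where there are three numbers: the shift along the world's x, y, z in mm, then the turn, a rotation vector about the world's x, y, z in degrees. A call has 1 to 20 rows; each row is the pose to reach, as a shift and turn from the pose commanded when the call began; what a row does not reach only later rows make up. A row lasts 1/12 s, in which the tool goes at most 41.7 mm and 7.16 degrees, less where a joint would pass 70% of its speed; a pose out of reach is approached as far as the arm can. A call with a gripper value outside its range is refused whole. "grip" is the finger opening in mm, from 0 to 91.9, set as the call begins (left out, the last holds). The fingers move at their own pace and stop on an object; "force" is the grip in N (left out, the last holds). Time passes only in rows, so rows that repeat a pose let the fingers close. It gives the time, the measured TCP pose, the force, the opening and the grip force at its end, in the units of the state.
- get_obs(): the state, without advancing time (a new reading comes with each control period).
- grab_frame(name): name is "scene" or "top"; returns (picture, depth): 480x640x3 uint8, red, green, blue; 480x640 float32, m along the optical axis (not along the pixel's ray), 0 where there is no reading.
- calibration(name): a dict with "intrinsics" (3x3 intrinsics, pixels), "R" (3x3) and "t" (3): a world point X has camera coordinates R X + t. Camera axes: x right, y down, z forward; pixel columns grow to the right and rows downward; lengths in m; the calibration is good to about 2 mm. A picture is of the moment at which its call begins. calibration takes no time and is no camera call.
- finish_job(): hands the job in; it is judged then, once.
The state is a dict: "time": time; "joint_positions": joint angles; "joint_vel": joint speeds; "effort": joint torques, N m; "ee_pos": TCP position; "tcp_rot": TCP orientation; "ft_force": force on the tool from outside, world axes, zero at the start; "wrist_torque": the same for the moment, N m; "width": finger opening in m; "grip_force": force on a finger pad.
Only numpy, scipy, OpenCV 4.12 (cv2) and the standard library are available. Lean on these libraries where they do the work, as an engineer would, in place of code of your own. Each camera call takes 0.05 s, during which the arm holds its last target. There are 200 camera calls.

## Working session

There is one attempt and no reset: what is moved stays moved. The work goes in short steps, Python scripts to look and compute and a tool call to move; the robot and the scene stay as the last step left them, time stands still between calls to the robot, and variables do not carry over. Pictures are saved under pics/ and viewed, at most 10 in all, crops included, and the job is handed in when it is done.

Besides the shell and the picture viewer there is one more tool, called after "Emit:" as name(argument=value, ...), one argument or row to a line, values as JSON. jog_arm: Moves the arm, as the interface text tells. Its arguments: {"type":"object","properties":{"series":{"type":"array","items":{"type":"array"}},"grip":{"type":"number"},"force":{"type":"number"}},"required":["series"]}

```bash
mkdir -p pics; cat > h.py <<'E'
from plant import *
import numpy as np, cv2
def save(n,f):
    p,d=grab_frame(n); cv2.imwrite(f'pics/{f}.png',p[:,:,::-1]); np.savez(f'pics/{f}.npz',p=p,d=d); return p,d
def ray(n,uv,z):
    c=calibration(n);K,R,t=map(np.array,(c['intrinsics'],c['R'],c['t']))
    uv=np.atleast_2d(uv).astype(float); C=-R.T@t
    D=(R.T@np.linalg.inv(K)@np.c_[uv,np.ones(len(uv))].T).T
    return C+D*((z-C[2])/D[:,2])[:,None]
def cloud(n,d):
    c=calibration(n);K,R,t=map(np.array,(c['intrinsics'],c['R'],c['t']))
    v,u=np.indices(d.shape); D=np.stack([u,v,np.ones_like(u)],-1)@np.linalg.inv(K).T
    return (D*d[...,None]-t)@R
E
python3 - <<'E'
from h import *
np.set_printoptions(precision=4,suppress=True)
for n in('top','scene'):
    save(n,n+'0'); c=calibration(n); print(n,-np.array(c['R']).T@c['t'],np.array(c['R']))
o=get_obs();print(o['time'],o['ee_pos'],o['tcp_rot'],o['ft_force'],o['width'])
E
```

```text
top [0.3843 0.0055 0.9177] [[ 0.0767 -0.9971 -0.0015]
 [-0.976  -0.0747 -0.2046]
 [ 0.2039  0.0171 -0.9788]]
scene [ 0.8427 -0.3352  0.7708] [[ 0.7662  0.6426  0.0041]
 [ 0.5448 -0.6461 -0.5346]
 [-0.3409  0.4118 -0.8451]]
0.1 [0.2203 0.6113 0.4039] [[-0.9408  0.339  -0.0004]
 [ 0.339   0.9408 -0.0015]
 [-0.0001 -0.0016 -1.    ]] [ 0.0781 -0.4061  0.231 ] 0.09202061648554766
```

View pics/top0.png

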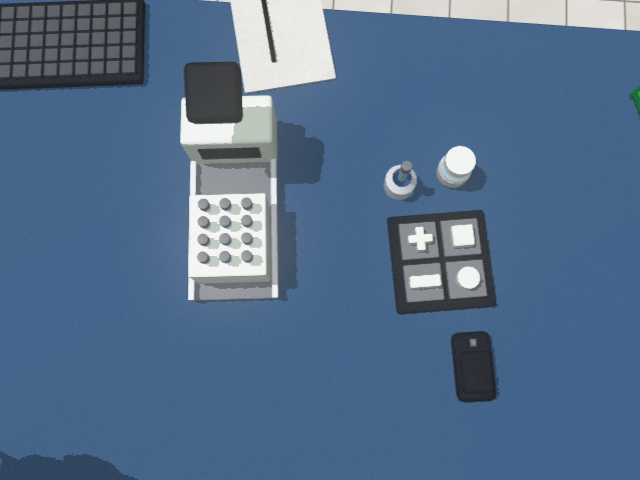

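View pics/scene0.png

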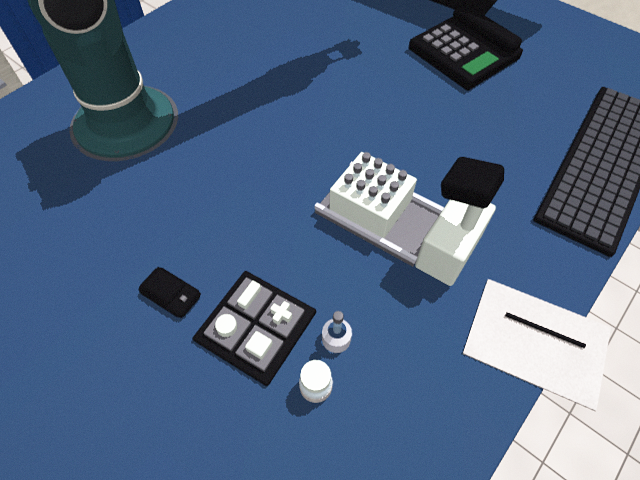

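Top view: the carriage covers u 190–268, v 194–283, with the front face at the bottom and the reader box above it. The bar key is at (425,282), cross (420,238), round (468,277), square (463,236), mouse (474,366), stand (401,180), jar (457,165). In the scene view the bar key is at (247,296).

```bash
python3 - <<'E'
from h import *
np.set_printoptions(precision=4,suppress=True)
def rect(P):
    r=cv2.minAreaRect((P[:,:2]*1000).astype(np.float32)); b=cv2.boxPoints(r); print('  rect mm',np.round(r[0],1),np.round(r[1],1),round(r[2],1),'corners',b.round(0).tolist())
for n,box,bars in(('top',(180,185,285,305),{'bar':(425,282),'round':(468,277),'cross':(420,238),'square':(463,236)}),('scene',(310,150,420,250),{'bar':(247,296),'round':(226,325),'cross':(281,313),'square':(259,345)})):
    z=np.load(f'pics/{n}0.npz');p,d=z['p'],z['d'];X=cloud(n,d)
    u0,v0,u1,v1=box; m=np.zeros(d.shape,bool); m[v0:v1,u0:u1]=1
    m&=d>0
    s=m&(abs(X[...,2]-.08)<.006); print(n,'carr top',s.sum(),np.median(X[s][:,2])); s=cv2.morphologyEx(s.astype(np.uint8),cv2.MORPH_OPEN,np.ones((3,3)))>0; rect(X[s])
    # front face points
    s=m&(X[...,2]>.03)&(X[...,2]<.07); print('  face',s.sum(),X[s].mean(0) if s.any() else '')
    w=(p.min(2)>185).astype(np.uint8)
    g=p.min(2)
    for k,(u,v) in bars.items():
        a=np.zeros_like(w);a[v-17:v+18,u-20:u+21]=1
        nl,L,st,ce=cv2.connectedComponentsWithStats(w*a); i=L[v,u]
        q=np.argwhere(L==i)[:,::-1]; P=ray(n,q,.038); print(k,i,st[i],P.mean(0),'depth z',np.median(X[L==i][:,2])); rect(P)
    # plate: dark
    k=(p.max(2)<50).astype(np.uint8)
    c=[c for c in cv2.findContours(k,cv2.RETR_EXTERNAL,cv2.CHAIN_APPROX_NONE)[0] if cv2.contourArea(c)>5000 or cv2.pointPolygonTest(c,tuple(map(float,bars['bar'])),False)>0]
    for c in c: rect(ray(n,c[:,0],.012))
E
```

```text
top carr top 4928 0.07975480389087075
  rect mm [556.1 157.4] [121.1 110.4] 5.7 corners [[490.0, 206.0], [501.0, 97.0], [622.0, 108.0], [611.0, 218.0]]
  face 490 [0.5228 0.1313 0.0503]
bar 1 [409 274  32  14 354] [ 0.5175 -0.1321  0.038 ] depth z 0.03755746242232947
  rect mm [ 517.6 -132.1] [16.9 45. ] 8.8 corners [[506.0, -111.0], [513.0, -156.0], [529.0, -153.0], [522.0, -109.0]]
round 1 [457 266  23  23 392] [ 0.5276 -0.1954  0.038 ] depth z 0.037285458414299796
  rect mm [ 527.4 -195.4] [31.5 32. ] 48.1 corners [[505.0, -196.0], [529.0, -218.0], [550.0, -194.0], [526.0, -173.0]]
cross 1 [408 227  25  23 309] [ 0.5807 -0.1222  0.038 ] depth z 0.03727920824814303
  rect mm [ 580.8 -122.1] [30.5 30.3] 55.0 corners [[560.0, -126.0], [584.0, -143.0], [602.0, -118.0], [577.0, -101.0]]
square 1 [451 224  24  22 431] [ 0.5905 -0.1849  0.038 ] depth z 0.03742224195493869
  rect mm [ 590.5 -185. ] [30.9 31.4] 8.9 corners [[573.0, -172.0], [578.0, -203.0], [608.0, -198.0], [603.0, -167.0]]
scene carr top 2133 0.07900594455724297
  rect mm [557.5 153.3] [120.4 111.8] 5.9 corners [[492.0, 2
[... 551 characters left out ...]
epth z 0.03691345205134123
  rect mm [ 583.2 -124.3] [31.4 32.1] 56.6 corners [[561.0, -129.0], [588.0, -146.0], [605.0, -120.0], [578.0, -102.0]]
square 1 [245 331  27  26 401] [ 0.5937 -0.1879  0.038 ] depth z 0.0368613866879633
  rect mm [ 593.6 -187.8] [31.9 32.2] 9.0 corners [[575.0, -174.0], [580.0, -206.0], [612.0, -201.0], [607.0, -169.0]]
  rect mm [ 558.4 -162.6] [149.1 149.3] 9.0 corners [[473.0, -100.0], [496.0, -248.0], [644.0, -225.0], [620.0, -77.0]]
  rect mm [859.  555.1] [149.8 449.6] 6.9 corners [[758.0, 769.0], [812.0, 323.0], [960.0, 341.0], [906.0, 787.0]]
  rect mm [415.6 745.5] [325.6 304.5] 78.6 corners [[234.0, 616.0], [533.0, 556.0], [597.0, 875.0], [299.0, 935.0]]
```

Emit:
jog_arm(
  series=[
    [[15,-30,0],[0,0,1.5]],
    [[30,-60,0],[0,0,3]],
    [[45,-92,0],[0,0,5]],
    [[60,-123,0],[0,0,7]],
    [[75,-154,0],[0,0,9]],
    [[90,-185,0],[0,0,11]],
    [[105,-216,0],[0,0,13]],
    [[120,-247,0],[0,0,15]],
    [[135,-278,0],[0,0,17]],
    [[150,-309,0],[0,0,19]],
    [[165,-340,0],[0,0,21]],
    [[180,-370,0],[0,0,23]],
    [[195,-400,0],[0,0,24]],
    [[210,-430,0],[0,0,25]],
    [[220,-450,0],[0,0,25.6]],
    [[227,-467,0],[0,0,25.6]],
    [[227,-467,0],[0,0,25.6]],
    [[227,-467,0],[0,0,25.6]],
  ],
  grip=0,
)

```text
time: 1.6
ee_pos: [0.4474, 0.1439, 0.4045]
tcp_rot: [[-0.995, -0.099, -0.001], [-0.099, 0.995, -0.0], [0.001, 0.0, -1.0]]
ft_force: [0.9, -0.1, -0.1]
width: 0.0005
grip_force: 0.0
```

```bash
python3 -c "
from h import *
o=get_obs();print(o['time'],o['ee_pos'],o['tcp_rot'],o['ft_force'],o['width'])
save('scene','scene1')"
```

```text
1.6 [0.44739116 0.14390542 0.40449456] [[-9.95130005e-01 -9.85698081e-02 -5.15240654e-04]
 [-9.85698066e-02  9.95130138e-01 -2.82343718e-05]
 [ 5.15514560e-04  2.26903010e-05 -9.99999867e-01]] [ 0.93336281 -0.06380442 -0.12109339] 0.0004901349659413147
```

View pics/scene1.png

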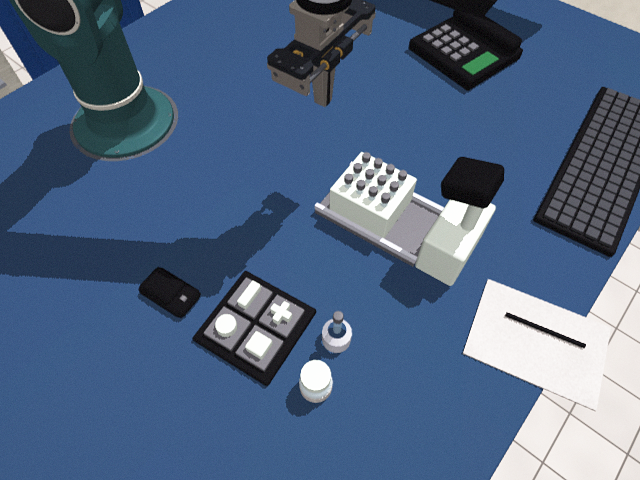

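The closed gripper, with its tips near (322,100), is lined up in front of the carriage. I'll descend and approach.

Emit:
jog_arm(
  series=[
    [[0,0,-20],[0,0,0]],
    [[0,0,-45],[0,0,0]],
    [[0,0,-70],[0,0,0]],
    [[0,0,-95],[0,0,0]],
    [[0,0,-120],[0,0,0]],
    [[0,0,-145],[0,0,0]],
    [[0,0,-160],[0,0,0]],
    [[0,0,-167],[0,0,0]],
    [[5,0.5,-167],[0,0,0]],
    [[10,1,-167],[0,0,0]],
    [[15,1.5,-167],[0,0,0]],
    [[20,2,-167],[0,0,0]],
    [[25,2.5,-167],[0,0,0]],
    [[28,2.8,-167],[0,0,0]],
    [[31,3.1,-167],[0,0,0]],
    [[31,3.1,-167],[0,0,0]],
  ],
)

```text
time: 2.98
ee_pos: [0.479, 0.1476, 0.238]
tcp_rot: [[-0.995, -0.1, 0.001], [-0.1, 0.995, 0.0], [-0.001, 0.0, -1.0]]
ft_force: [0.0, -0.0, 0.1]
width: 0.0004
grip_force: 0.0
```

Emit:
jog_arm(
  series=[
    [[3,0.3,0],[0,0,0]],
    [[6,0.6,0],[0,0,0]],
    [[9,0.9,0],[0,0,0]],
    [[12,1.2,0],[0,0,0]],
    [[15,1.5,0],[0,0,0]],
    [[18,1.8,0],[0,0,0]],
    [[21,2.1,0],[0,0,0]],
    [[24,2.4,0],[0,0,0]],
    [[27,2.7,0],[0,0,0]],
    [[30,3,0],[0,0,0]],
    [[33,3.3,0],[0,0,0]],
    [[36,3.6,0],[0,0,0]],
  ],
)

```text
time: 3.98
ee_pos: [0.5145, 0.1513, 0.2375]
tcp_rot: [[-0.995, -0.101, -0.0], [-0.101, 0.995, 0.0], [0.0, 0.0, -1.0]]
ft_force: [-2.5, 0.5, -0.2]
width: 0.0003
grip_force: 1.1
```

Emit:
jog_arm(
  series=[
    [[3,0.3,0],[0,0,0]],
    [[6,0.6,0],[0,0,0]],
    [[9,0.9,0],[0,0,0]],
    [[12,1.2,0],[0,0,0]],
    [[14,1.4,0],[0,0,0]],
    [[14,1.4,0],[0,0,0]],
  ],
)

```text
time: 4.48
ee_pos: [0.529, 0.1526, 0.2378]
tcp_rot: [[-0.995, -0.101, 0.001], [-0.101, 0.995, 0.0], [-0.001, -0.0, -1.0]]
ft_force: [-1.1, 0.6, -0.2]
width: 0.0003
grip_force: 0.4
```

```bash
python3 - <<'E'
from h import *
np.set_printoptions(precision=4,suppress=True)
ex=np.array([.995,.101])
for n in('top','scene'):
    p,d=save(n,n+'2');X=cloud(n,d); s=X[...,:2]@ex; l=X[...,:2]@np.array([-.101,.995])
    l0=np.array([.557,.1555])@np.array([-.101,.995])
    m=(d>0)&(abs(l-l0)<.05)
    c=m&(abs(X[...,2]-.08)<.005)&(s>.4)&(s<.75); bx=m&(abs(X[...,2]-.095)<.004)&(s>.65)&(s<.9); bed=(d>0)&(abs(l-l0)<.067)&(X[...,2]>.018)&(X[...,2]<.028)&(s<.8)&(s>.4)
    for k,q in(('carr',c),('box',bx),('rails',bed)): print(n,k,q.sum(),np.percentile(s[q],[0.5,2,98,99.5]) if q.any() else '')
o=get_obs();print(o['ee_pos'],np.array(o['ee_pos'])[:2]@ex)
E
```

```text
top carr 1425 [0.5515 0.5538 0.7003 0.7008]
top box 1902 [0.7002 0.7013 0.7693 0.7719]
top rails 623 [0.4848 0.4877 0.747  0.7633]
scene carr 1921 [0.5485 0.552  0.6705 0.6713]
scene box 1617 [0.6525 0.6571 0.7731 0.774 ]
scene rails 896 [0.4881 0.4952 0.7715 0.7757]
[0.5289 0.1524 0.2379] 0.5416511249899242
```

Emit:
jog_arm(
  series=[
    [[2,0.2,0],[0,0,0]],
    [[4,0.4,0],[0,0,0]],
    [[6,0.6,0],[0,0,0]],
    [[6,0.6,0],[0,0,0]],
  ],
)

```text
time: 4.92
ee_pos: [0.5349, 0.153, 0.2378]
tcp_rot: [[-0.995, -0.1, 0.001], [-0.1, 0.995, -0.0], [-0.001, -0.0, -1.0]]
ft_force: [-0.0, -1.2, -0.1]
width: 0.0003
grip_force: 0.4
```

Emit:
jog_arm(
  series=[
    [[2,0.2,0],[0,0,0]],
    [[4,0.4,0],[0,0,0]],
    [[5,0.5,0],[0,0,0]],
    [[5,0.5,0],[0,0,0]],
  ],
)

```text
time: 5.25
ee_pos: [0.5397, 0.1536, 0.2377]
tcp_rot: [[-0.995, -0.101, 0.001], [-0.101, 0.995, -0.0], [-0.001, -0.0, -1.0]]
ft_force: [-0.7, -0.7, 0.4]
width: 0.0003
grip_force: 0.5
```

Emit:
jog_arm(
  series=[
    [[2,0.2,0],[0,0,0]],
    [[4,0.4,0],[0,0,0]],
    [[4,0.4,0],[0,0,0]],
  ],
)

```text
time: 5.5
ee_pos: [0.5437, 0.1541, 0.2376]
tcp_rot: [[-0.995, -0.101, 0.0], [-0.101, 0.995, -0.0], [-0.0, -0.0, -1.0]]
ft_force: [0.3, -1.5, 0.0]
width: 0.0006
grip_force: 0.5
```

Emit:
jog_arm(
  series=[
    [[2,0.2,0],[0,0,0]],
    [[4,0.4,0],[0,0,0]],
    [[4,0.4,0],[0,0,0]],
  ],
)

```text
time: 5.75
ee_pos: [0.5477, 0.1545, 0.2376]
tcp_rot: [[-0.995, -0.101, 0.0], [-0.101, 0.995, 0.0], [-0.0, -0.0, -1.0]]
ft_force: [-1.0, -1.4, -1.4]
width: 0.0003
grip_force: 0.5
```

Emit:
jog_arm(
  series=[
    [[2,0.2,0],[0,0,0]],
    [[3,0.3,0],[0,0,0]],
    [[3,0.3,0],[0,0,0]],
  ],
)

```text
time: 6.0
ee_pos: [0.5506, 0.1548, 0.2376]
tcp_rot: [[-0.995, -0.101, 0.0], [-0.101, 0.995, 0.0], [-0.0, 0.0, -1.0]]
ft_force: [-1.2, 0.0, -1.1]
width: 0.0006
grip_force: 0.6
```

Emit:
jog_arm(
  series=[
    [[1,0.1,0],[0,0,0]],
    [[2,0.2,0],[0,0,0]],
    [[2,0.2,0],[0,0,0]],
  ],
)

```text
time: 6.25
ee_pos: [0.5525, 0.155, 0.2376]
tcp_rot: [[-0.995, -0.101, 0.0], [-0.101, 0.995, 0.0], [-0.0, 0.0, -1.0]]
ft_force: [-1.4, -0.6, -0.8]
width: 0.0003
grip_force: 0.7
```

Emit:
jog_arm(
  series=[
    [[1,0.1,0],[0,0,0]],
    [[2,0.2,0],[0,0,0]],
    [[2,0.2,0],[0,0,0]],
  ],
)

```text
time: 6.5
ee_pos: [0.5534, 0.1552, 0.2376]
tcp_rot: [[-0.995, -0.101, -0.003], [-0.101, 0.995, -0.0], [0.004, -0.0, -1.0]]
ft_force: [-6.0, -1.6, 3.5]
width: 0.0004
grip_force: 3.2
```

Emit:
jog_arm(
  series=[
    [[1,0.1,0],[0,0,0]],
    [[1,0.1,0],[0,0,0]],
  ],
)

```text
time: 6.67
ee_pos: [0.5538, 0.1553, 0.2376]
tcp_rot: [[-0.995, -0.101, -0.005], [-0.101, 0.995, -0.001], [0.006, -0.0, -1.0]]
ft_force: [-8.8, -1.0, 6.9]
width: 0.0005
grip_force: 4.6
```

Emit:
jog_arm(
  series=[
    [[1,0.1,0],[0,0,0]],
    [[1,0.1,0],[0,0,0]],
  ],
)

```text
time: 6.83
ee_pos: [0.5542, 0.1553, 0.2376]
tcp_rot: [[-0.995, -0.101, -0.008], [-0.101, 0.995, -0.001], [0.008, -0.0, -1.0]]
ft_force: [-11.7, -2.5, 9.3]
width: 0.0004
grip_force: 6.0
```

Emit:
jog_arm(
  series=[
    [[1,0.1,0],[0,0,0]],
    [[1,0.1,0],[0,0,0]],
  ],
)

```text
time: 7.0
ee_pos: [0.5546, 0.1554, 0.2375]
tcp_rot: [[-0.995, -0.101, -0.01], [-0.101, 0.995, -0.001], [0.01, -0.0, -1.0]]
ft_force: [-14.1, -2.7, 10.1]
width: 0.0001
grip_force: 7.3
```

The force climbs steadily to 14 N with almost no motion, so the carriage is on its stop. I'll back off, lift, and look.

Emit:
jog_arm(
  series=[
    [[-5,-0.5,0],[0,0,0]],
    [[-15,-1.5,0],[0,0,0]],
    [[-30,-3,0],[0,0,0]],
    [[-45,-4.5,0],[0,0,0]],
    [[-60,-6,0],[0,0,0]],
    [[-70,-7,0],[0,0,0]],
    [[-70,-7,20],[0,0,0]],
    [[-70,-7,45],[0,0,0]],
    [[-70,-7,70],[0,0,0]],
    [[-70,-7,90],[0,0,0]],
    [[-70,-7,100],[0,0,0]],
    [[-70,-7,100],[0,0,0]],
  ],
)

```text
time: 8.0
ee_pos: [0.4881, 0.1488, 0.34]
tcp_rot: [[-0.995, -0.101, 0.005], [-0.101, 0.995, 0.002], [-0.006, 0.002, -1.0]]
ft_force: [-0.0, -0.4, 0.1]
width: 0.0005
grip_force: 0.0
```

```bash
python3 - <<'E'
from h import *
np.set_printoptions(precision=4,suppress=True)
ex=np.array([.995,.101])
n='scene'
p,d=save(n,n+'3');X=cloud(n,d); s=X[...,:2]@ex; l=X[...,:2]@np.array([-.101,.995])
l0=np.array([.557,.1555])@np.array([-.101,.995])
c=(d>0)&(abs(l-l0)<.05)&(abs(X[...,2]-.08)<.005)&(s>.4)&(s<.75); print(np.percentile(s[c],[.5,2,98,99.5]))
o=get_obs();print(o['time'],o['ee_pos'],o['ft_force'])
E
```

```text
[0.5761 0.5777 0.6941 0.695 ]
8.05 [0.4876 0.1487 0.3384] [ 0.1418  0.5481 -0.9026]
```

View pics/scene3.png

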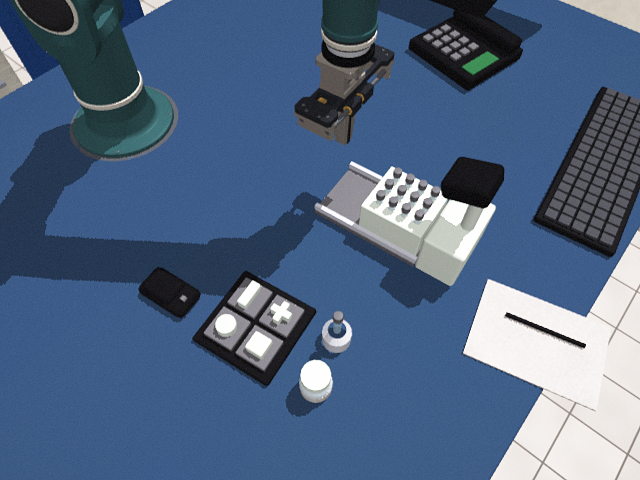

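The carriage sits against the reader box at (400,205) and everything else is undisturbed. Next I move above the bar key.

Emit:
jog_arm(
  series=[
    [[2,-15,0],[0,0,0]],
    [[5,-40,0],[0,0,0.5]],
    [[8,-70,0],[0,0,1]],
    [[11,-100,0],[0,0,1.5]],
    [[15,-130,0],[0,0,2]],
    [[18,-160,0],[0,0,2.5]],
    [[22,-190,0],[0,0,3]],
    [[25,-220,0],[0,0,3.1]],
    [[28,-250,0],[0,0,3.1]],
    [[31,-270,0],[0,0,3.1]],
    [[32,-282,0],[0,0,3.1]],
    [[32,-282,0],[0,0,3.1]],
    [[32,-282,-20],[0,0,3.1]],
    [[32,-282,-40],[0,0,3.1]],
    [[32,-282,-60],[0,0,3.1]],
    [[32,-282,-75],[0,0,3.1]],
    [[32,-282,-85],[0,0,3.1]],
    [[32,-282,-90],[0,0,3.1]],
    [[32,-282,-90],[0,0,3.1]],
    [[32,-282,-90],[0,0,3.1]],
  ],
)

```text
time: 9.72
ee_pos: [0.5196, -0.133, 0.2478]
tcp_rot: [[-0.988, -0.155, 0.0], [-0.155, 0.988, 0.0], [-0.0, 0.0, -1.0]]
ft_force: [0.8, -0.7, 1.2]
width: 0.0006
grip_force: 0.0
```

```bash
python3 - <<'E'
from h import *
for n,b in (('top',(380,200,500,320)),('scene',(180,200,340,400))):
    p,d=save(n,n+'4'); u0,v0,u1,v1=b
    cv2.imwrite(f'pics/{n}4c.png',cv2.resize(p[v0:v1,u0:u1,::-1],None,fx=3,fy=3))
o=get_obs();print(o['time'],o['ee_pos'],o['tcp_rot'],o['ft_force'])
E
```

```text
9.8167 [ 0.51975887 -0.13333462  0.24850364] [[-9.87961013e-01 -1.54694931e-01  1.58622301e-03]
 [-1.54695283e-01  9.87962226e-01 -1.01200729e-04]
 [-1.55147318e-03 -3.45363593e-04 -9.99998737e-01]] [ 0.90072696 -0.80183149  0.4750863 ]
```

View pics/scene4c.png

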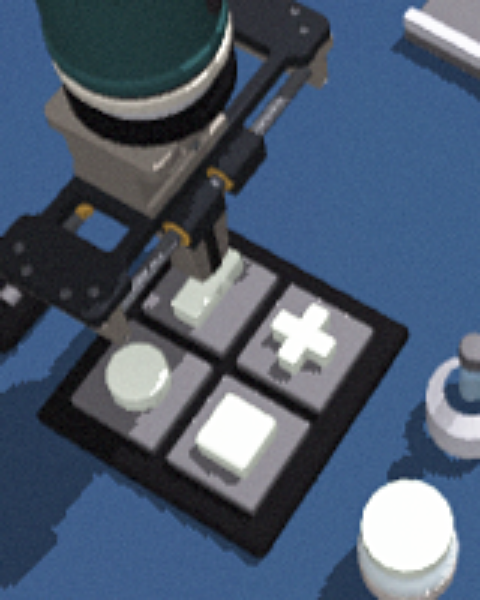

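The closed tips hover centrally over the bar key (crop ~(210,275)), clear of the other keys. I'll press slowly.

Emit:
jog_arm(
  series=[
    [[0,0,-4],[0,0,0]],
    [[0,0,-8],[0,0,0]],
    [[0,0,-12],[0,0,0]],
    [[0,0,-15],[0,0,0]],
    [[0,0,-18],[0,0,0]],
    [[0,0,-20],[0,0,0]],
    [[0,0,-22],[0,0,0]],
    [[0,0,-22],[0,0,0]],
  ],
)

```text
time: 10.48
ee_pos: [0.5193, -0.1335, 0.2255]
tcp_rot: [[-0.988, -0.154, -0.001], [-0.154, 0.988, 0.0], [0.0, 0.0, -1.0]]
ft_force: [-1.7, 0.2, 2.9]
width: 0.0007
grip_force: 1.5
```

Emit:
jog_arm(
  series=[
    [[0,0,-1],[0,0,0]],
    [[0,0,-2],[0,0,0]],
    [[0,0,-3],[0,0,0]],
    [[0,0,-3],[0,0,0]],
  ],
)

```text
time: 10.82
ee_pos: [0.5192, -0.1335, 0.2227]
tcp_rot: [[-0.988, -0.154, -0.0], [-0.154, 0.988, 0.0], [0.0, 0.0, -1.0]]
ft_force: [-1.8, 0.2, 3.7]
width: 0.0008
grip_force: 2.0
```

Emit:
jog_arm(
  series=[
    [[0,0,-1],[0,0,0]],
    [[0,0,-2],[0,0,0]],
    [[0,0,-2],[0,0,0]],
  ],
)

```text
time: 11.07
ee_pos: [0.5193, -0.1335, 0.2206]
tcp_rot: [[-0.988, -0.154, -0.0], [-0.154, 0.988, 0.0], [0.0, 0.0, -1.0]]
ft_force: [-2.8, 0.2, 5.6]
width: 0.0006
grip_force: 2.4
```

Emit:
jog_arm(
  series=[
    [[0,0,-1],[0,0,0]],
    [[0,0,-1],[0,0,0]],
    [[0,0,-1],[0,0,0]],
  ],
)

```text
time: 11.32
ee_pos: [0.5193, -0.1336, 0.2204]
tcp_rot: [[-0.988, -0.154, -0.0], [-0.154, 0.988, 0.0], [0.0, 0.0, -1.0]]
ft_force: [-4.7, 1.5, 10.7]
width: 0.0006
grip_force: 5.9
```

The key is on its stop at 10.7 N. Now I'll release it and withdraw.

Emit:
jog_arm(
  series=[
    [[0,0,2],[0,0,0]],
    [[0,0,5],[0,0,0]],
    [[0,0,8],[0,0,0]],
    [[0,0,12],[0,0,0]],
    [[0,0,20],[0,0,0]],
    [[0,0,35],[0,0,0]],
    [[0,0,55],[0,0,0]],
    [[0,0,80],[0,0,0]],
    [[0,0,105],[0,0,0]],
    [[0,0,130],[0,0,0]],
    [[0,30,140],[0,0,0]],
    [[0,60,140],[0,0,0]],
    [[0,90,140],[0,0,0]],
    [[0,110,140],[0,0,0]],
    [[0,120,140],[0,0,0]],
    [[0,120,140],[0,0,0]],
    [[0,120,140],[0,0,0]],
  ],
)

```text
time: 12.73
ee_pos: [0.5195, -0.0141, 0.3599]
tcp_rot: [[-0.988, -0.155, 0.001], [-0.155, 0.988, -0.001], [-0.0, -0.001, -1.0]]
ft_force: [-0.1, 0.4, -0.4]
width: 0.0002
grip_force: 0.0
```

```bash
python3 - <<'E'
from h import *
np.set_printoptions(precision=4,suppress=True)
for n,k in (('top',{'bar':(425,282),'round':(468,277),'cross':(420,238),'square':(463,236)}),('scene',{'bar':(247,296),'round':(226,325),'cross':(281,313),'square':(259,345)})):
    p,d=save(n,n+'5'); X=cloud(n,d); print({a:np.median(X[v-2:v+3,u-2:u+3,2]).round(4) for a,(u,v) in k.items()})
s=X[...,:2]@[.995,.101]; l=X[...,:2]@[-.101,.995]-(-.101*.557+.995*.1555)
c=(d>0)&(abs(l)<.05)&(abs(X[...,2]-.08)<.005)&(s>.4)&(s<.75); print(np.percentile(s[c],[.5,2,98,99.5]))
a=np.load('pics/scene0.npz')['p'].astype(int); print([abs(a-p)[v0:v1,u0:u1].mean() for u0,v0,u1,v1 in((135,260,205,320),(315,305,360,360),(295,355,340,410))])
o=get_obs();print(o['time'],o['ee_pos'],o['ft_force'])
E
```

```text
{'bar': np.float64(0.5953), 'round': np.float64(0.0377), 'cross': np.float64(0.5773), 'square': np.float64(0.0369)}
{'bar': np.float64(0.0375), 'round': np.float64(0.0368), 'cross': np.float64(0.0368), 'square': np.float64(0.0375)}
[0.5762 0.5777 0.694  0.695 ]
[np.float64(8.40436507936508), np.float64(2.593265993265993), np.float64(1.9259259259259258)]
12.8333 [ 0.5194 -0.0152  0.3598] [-0.6131 -0.4887 -0.0169]
```

View pics/scene5.png

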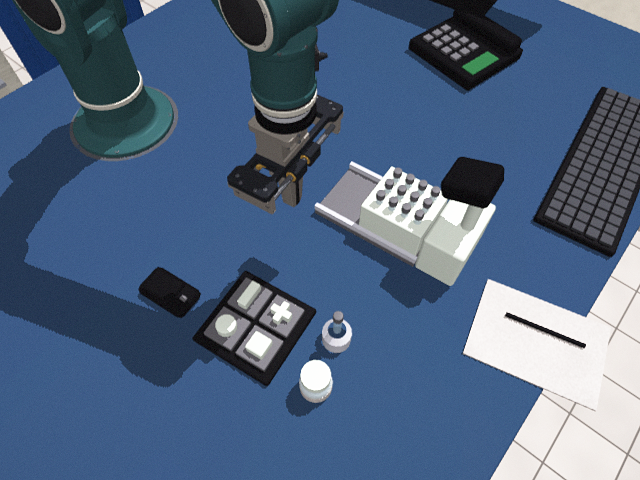

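All four keys are up (~37 mm), the carriage is still home, and the mouse (170,292), stand (337,333) and jar (316,381) haven't moved. The arm is clear.

```bash
python3 -c "
from plant import *
print(finish_job())"
```

```text
the job is handed in; nothing more can be done
None
```

The job is handed in, with no verdict shown: the carriage was pushed home (about 14 N), then the bar key was pressed right down (about 11 N) and came back up, with everything else left in place.

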